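# Keeper shut, spring jaw held open at the pointer

### The arm

A 6-joint arm with a two-finger parallel gripper is mounted at the origin on the work surface. World frame = base frame: x ahead of the robot, y to its left, z up, the work surface at z = 0. Lengths are in m, angles in degrees, forces in N, time in s.
With the tool pointing down it reaches from about 0.35 to 0.875 m from the base axis. Payload 4.2 kg.
Tool frame: the origin (TCP) lies at the very end of the fingers, on their centre line; the grasp point (between the pads) lies 19 mm behind it; z points along the fingers, y is the line along which they close (so a half turn about z gives the same grasp; the last joint's range is limited). The gripper opens to 87 mm and grips with 3 to 60 N. Pads are 19 mm wide; open, the fingers measure 117 mm over their backs; the gripper's body (75 mm by 190 mm) begins 51 mm behind the grasp point.
Start: joints at [85.405, 22.042, 0.453, 0, -68.411, -14.817], TCP at [0.208, 0.589, 0.223] pointing down, gripper open.
Joint ranges: [-179.83, 179.83], [-69.29, 118.12], [-61.27, 80.66], [-181.25, 117.63], [-171.15, -9.14], [-177.46, 177.46]. Speed limits (degrees/s): [159.86, 159.86, 180, 180, 180, 180].

### API

Orientations are given as a 3x3 rotation matrix whose columns are the frame's x, y, z axes.
In Python, from station import r gives the robot as it stands.
- The arm moves only by the tool jog_arm, never from a script. Its argument "plan" is text: rows parted by semicolons, each of 7 numbers parted by spaces: the shift along the tool's x, y, z normalised to -1 to 1, where 1 is 0.025 m, then the turn, a rotation vector about the tool's x, y, z normalised to -1 to 1, where 1 is 8 degrees, then the closure, from -1 (fully open) to 1 (shut). A call has exactly 10 rows; each row shifts and turns the commanded pose from where the row before left it, along the tool's axes as they then stand; what a row does not reach is not made up. A row lasts 1/10 s, in which the tool goes at most 50 mm and 8.59 degrees, less where a joint would pass 70% of its speed; a pose out of reach is approached as far as the arm can. A call with a number of a shift or a turn outside -1 to 1 is refused whole. A call with a gripper value outside its range is refused whole. The fingers move at their own pace and stop on an object; the grip force is fixed at half the most. Time passes only in rows, so rows that do not move let the fingers close, or fill a call up. It gives the time, the measured TCP pose, the force, the opening and the grip force at its end, in the units of the state.
- r.sense(): the state, without advancing time (a new reading comes with each control period).
- r.capture(name): name is "scene" or "top"; returns (picture, depth): 480x640x3 uint8, red, green, blue; 480x640 float32, m along the optical axis (not along the pixel's ray), 0 where there is no reading.
- r.get_calibration(name): a dict with "mtx" (3x3 intrinsics, pixels), "extrinsics" (4x4, takes a point from camera to world coordinates). Camera axes: x right, y up, looking along -z (the intrinsics and any distortion apply to the point x, -y, -z); pixel columns grow to the right and rows downward; lengths in m; the calibration is good to about 2 mm. A picture is of the moment at which its call begins. get_calibration takes no time and is no camera call.
- r.finish_job(): hands the job in; it is judged then, once.
The state is a dict: "time_s": time; "joints": joint angles; "joint_velocities": joint speeds; "effort": joint torques, N m; "tcp_pos": TCP position; "ee_rot": TCP orientation; "wrist_force": force on the tool from outside, world axes, zero at the start; "moment": the same for the moment, N m; "gripper_width": opening from 0.0 (shut) to 1.0 (fully open); "gripper_force": force on a finger pad.
Only numpy, scipy, OpenCV 4.12 (cv2) and the standard library are available. Lean on these libraries where they do the work, as an engineer would, in place of code of your own. Each camera call takes 0.05 s, during which the arm holds its last target. There are 200 camera calls.

### The job

On the circuit-board holder, swing the red keeper bar over the board until it clicks past its detent and rests shut against its stop. Then pull the white-knobbed spring jaw away from the board until its red line is level with the tip of the orange pointer, and finish while still holding the jaw there, so that I can slip a connector on the board's free edge; letting go would spring it back. Leave the board in its nest and do not disturb the bottle, the parts tray or the screwdriver.

Things in the scene. Friction and masses are not known exactly. Their poses are not given: they have to be found in the camera images.
- fixture: The board holder, fixed to the bench: dark steel base plate 180 (x) x 340 (y) x 12 mm with the board's nest on its +y half (walls 26 mm above the bench), the spring jaw mid-way, an end block at y -133 to -151 (36 mm high), the keeper's stop (38 mm high). Origin: centre of the underside, on the bench; at yaw 0 x points away from the robot, y left, z up.
- jaw (a joint): Travel of the spring jaw in m: 0 closed at its rest stop by the board, growing along the fixture's -y to a hard stop at 0.065. The spring pulls it back with 6 N at 0, rising 1.2 N per 10 mm; it springs back when let go. The jaw is an aluminium block 60 (x) x 36 (y) mm, its top 46 mm above the bench.
- jaw_grip (a point): Point on the axis of the jaw's knob, 80 mm above the bench. The knob is an upright white cylinder, diameter 24 mm, from 50 to 100 mm above the bench, centred on the jaw.
- jaw_line (a point): Outer end of the red line on the small arm of the jaw, 30 mm above the bench, 60 mm to the fixture's +x of the knob's axis and level with that axis along the fixture's y.
- mark (a point): Tip of the orange pointer (about 25 x 14 mm, top 30 mm above the bench) on the white scale strip along the plate's +x side; fixed, but set differently each time, 25 to 50 mm of jaw travel from closed. Axes parallel to the fixture's. The jaw is at the mark when jaw_line and mark have the same y in the fixture's frame.
- keeper (a joint): Angle of the red keeper bar in rad about its upright hinge: 0 shut at its stop, lying along the fixture's -x from the hinge across the board; grows as its free end swings to the fixture's +y. Friction (0.04 N m) keeps it where it is left. From 0.10 to 0.04 rad a sprung roller resists (up to about 5 N at the post); past that the roller pushes the bar on to 0 and keeps it there.
- keeper_post (a point): Point on the axis of the upright black post (diameter 16 mm, from 38 to 90 mm above the bench) near the bar's free end, 70 mm above the bench, 115 mm from the hinge axis. The bar is 14 mm wide and 150 mm long, from 28 to 38 mm above the bench.
- keeper_hinge (a point): Point on the keeper's hinge axis, 70 mm above the bench; it lies at fixture x +62, y +85 mm.
- board: Green circuit board 80 x 88 x 3 mm lying loose in the nest with 2 mm play, its underside 22 mm above the bench; origin at the centre of its underside.
- flux_bottle: Amber bottle with black cap, diameter 44 mm, 85 mm high, upright on the bench beyond the fixture; origin at the centre of its underside. Leave alone.
- parts_tray: Blue open parts tray with four pockets, 80 x 90 x 25 mm, on the bench beyond the fixture; origin at the centre of its underside. Leave alone.
- screwdriver: Screwdriver with yellow handle, 170 mm long along its x, lying on the bench between robot and fixture; origin at its underside, mid-length. Leave alone.
Things that resemble listed ones, but are neither listed nor needed, are in the scene too. Of the things like the board, leave any that is pink, purple or yellow; of the rest the smaller one is meant.

How it is judged (in metres and radians):
On the way, in this order (a step that is already met when the one before it is completed fails the run):
1. the keeper bar is shut, past its detent (value of joint keeper below 0.025 rad), for 0.2 s.
2. the jaw is held by the gripper with its line at the pointer (value of joint keeper below 0.025 rad and y of jaw_line in the frame of mark between -0.004 and 0.004 m and contact force between jaw and the fingers above 3 N and velocity of joint jaw between -0.01 and 0.01 m/s), for 0.5 s.
At the end, for the whole second after the job is handed in: The keeper is shut (joint below 0.025 rad), the jaw stands still (under 10 mm/s) with its line within 4 mm of the pointer tip along the fixture's y, the fingers bear on the jaw with more than 3 N, and the board lies in its nest (underside 18 to 26 mm above the bench) (all of step 2 and z of board in the frame of fixture between 0.018 and 0.026 m); the arm keeps its last pose, push and grip.
It fails at once if the board is shifted more than 10 mm (distance of board from where it was at the start of the episode above 0.01 m).
It fails at once if the bottle is moved more than 20 mm or tipped (distance of flux_bottle from where it was at the start of the episode above 0.02 m or angle between flux_bottle's own z axis and vertical above 0.4 rad).
It fails at once if the parts tray is moved more than 20 mm (distance of parts_tray from where it was at the start of the episode above 0.02 m).
It fails at once if the screwdriver is moved more than 30 mm (distance of screwdriver from where it was at the start of the episode above 0.03 m).
It also fails if it takes over 46 s, if anything falls off the work surface, if the arm or the gripper's body presses on something with over 40 N, if the wrist force passes 120 N, or if a joint passes its speed limit or range.

## Working session

There is one attempt and no reset: what is moved stays moved. The work goes in short steps, Python scripts to look and compute and a tool call to move; the robot and the scene stay as the last step left them, time stands still between calls to the robot, and variables do not carry over. Pictures are saved under pics/ and viewed, at most 10 in all, crops included, and the job is handed in when it is done.

Besides the shell and the picture viewer there is one more tool, called in YAML: its name, and indented under it one key for each argument. jog_arm: Moves the arm, as the interface text tells. Scaled input: -1 to 1 covers 0.025 m each way for a shift and 8 degrees each way for a turn. Its arguments: {"type":"object","properties":{"plan":{"type":"string"}},"required":["plan"]}

```bash
mkdir -p pics; ls; cat > h.py <<'E'
import numpy as np, cv2
from station import r
def cap(n,tag):
    p,d=r.capture(n); np.savez(f'pics/{tag}.npz',p=p,d=d); cv2.imwrite(f'pics/{tag}.png',p[:,:,::-1]); return p,d
def ray(n,u,v):
    c=r.get_calibration(n);K=np.array(c['mtx']);E=np.array(c['extrinsics'])
    q=np.linalg.inv(K)@[u,v,1]; return E[:3,3],E[:3,:3]@np.array([q[0],-q[1],-q[2]])
def onz(n,u,v,z):
    o,d=ray(n,u,v); return o+d*(z-o[2])/d[2]
def dep(n,u,v,D):
    o,d=ray(n,u,v); return o+d*D
def two(a,b):
    (o1,d1),(o2,d2)=ray('scene',*a),ray('top',*b)
    s=np.linalg.lstsq(np.c_[d1,-d2],o2-o1,rcond=None)[0]
    p,q=o1+d1*s[0],o2+d2*s[1]; return (p+q)/2,np.linalg.norm(p-q)
E
python3 - <<'E'
from h import *
for n in('scene','top'):
    cap(n,n+'0'); c=r.get_calibration(n); print(n,{k:np.round(v,3).tolist() if not isinstance(v,str) else v for k,v in c.items()})
s=r.sense();print(s['time_s'],s['tcp_pos'],s['ee_rot'])
E
```

```text
pics
scene {'mtx': [[545.991, 0.0, 307.801], [0.0, 545.991, 247.238], [0.0, 0.0, 1.0]], 'extrinsics': [[-0.215, -0.588, 0.78, 1.179], [0.976, -0.113, 0.184, 0.256], [-0.02, 0.801, 0.599, 0.548], [0.0, 0.0, 0.0, 1.0]]}
top {'mtx': [[482.857, 0.0, 318.03], [0.0, 482.857, 239.523], [0.0, 0.0, 1.0]], 'extrinsics': [[-0.021, 0.989, -0.145, 0.443], [-1.0, -0.019, 0.018, 0.108], [0.015, 0.145, 0.989, 0.904], [0.0, 0.0, 0.0, 1.0]]}
0.1 [0.20752254 0.58898144 0.2215658 ] [[ 9.43104272e-01 -3.32496626e-01 -5.70285695e-04]
 [-3.32497104e-01 -9.43102429e-01 -1.86647174e-03]
 [ 8.27577297e-05  1.94989581e-03 -9.99998096e-01]]
```

View pics/scene0.png

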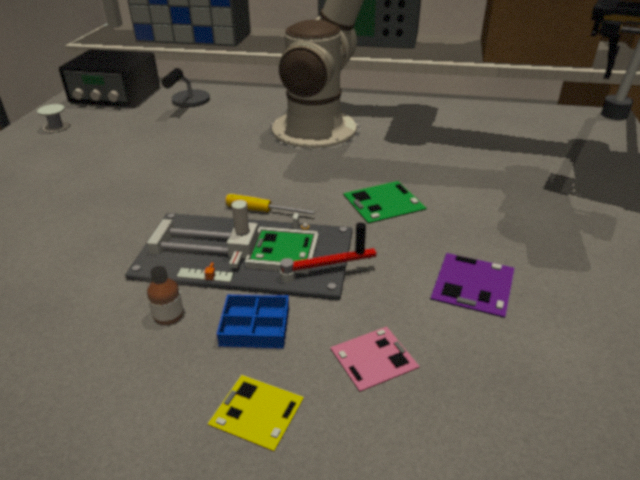

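View pics/top0.png

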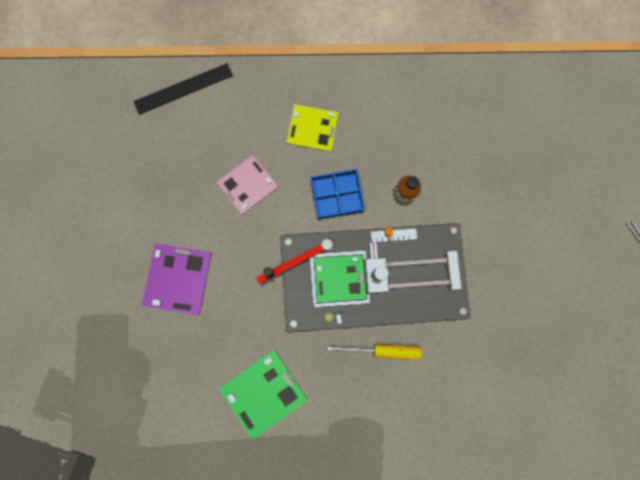

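The scene view shows the fixture with the knob at (240,218), the post at (361,238), the hinge at (287,268) and the pointer at (210,270). The top view shows the knob at (378,273), the post at (268,273), the hinge at (327,244) and the pointer at (389,233).
Things that could be taken for the board: small green in the nest (top 340,278), large green (263,394), purple (177,279), pink (247,184), yellow (313,128). By the description it is the green one in the nest. There is only one fixture, knob and keeper. I'll check this in a close crop.

```bash
python3 - <<'E'
from h import *
a=np.load('pics/scene0.npz')['p'][190:300,125:385]; b=np.load('pics/top0.npz')['p'][215:335,245:475]
A=cv2.resize(a[:,:,::-1],(700,296),interpolation=cv2.INTER_CUBIC); B=cv2.resize(b[:,:,::-1],(575,300),interpolation=cv2.INTER_CUBIC)
o=np.zeros((596,700,3),np.uint8);o[:296]=A;o[296:,:575]=B; cv2.imwrite('pics/crop1.png',o)
# colour masks
for n in('scene','top'):
    z=np.load(f'pics/{n}0.npz');p=z['p'];d=z['d'];h=cv2.cvtColor(p,cv2.COLOR_RGB2HSV)
    H,S,V=h[...,0],h[...,1],h[...,2]
    box=np.zeros(H.shape,bool); 
    if n=='scene': box[190:300,125:385]=1
    else: box[215:335,245:475]=1
    for nm,m in dict(red=((H<4)|(H>176))&(S>150)&(V>60),orange=(H>=5)&(H<18)&(S>150)&(V>90),black=(V<35),plate=(V<85)&(S<60),green=(H>50)&(H<75)&(S>150)).items():
        k=(m&box).astype(np.uint8); c,_=cv2.findContours(k,cv2.RETR_EXTERNAL,cv2.CHAIN_APPROX_NONE)
        for q in c:
            if cv2.contourArea(q)>12: 
                mm=np.zeros_like(k);cv2.drawContours(mm,[q],-1,1,-1); D=np.median(d[mm>0])
                R=cv2.minAreaRect(q); print(n,nm,cv2.contourArea(q),np.round(R[0],1),np.round(R[1],1),round(R[2],1),np.round(dep(n,*R[0],D),3))
                if nm in('plate',) and cv2.contourArea(q)>3000: print(cv2.boxPoints(cv2.minAreaRect(q)).tolist())
E
```

```text
scene red 557.0 [333.3 258.4] [ 9.3 84.7] 80.2 [0.531 0.143 0.035]
scene orange 264.5 [162.  289.3] [14.3 26.5] 78.7 [ 0.673 -0.069  0.059]
scene orange 66.5 [209.5 268.5] [11.  9.] 90.0 [ 0.584 -0.038  0.029]
scene black 17.5 [301.  275.5] [ 3. 10.] 90.0 [0.551 0.097 0.01 ]
scene black 84.0 [326.  270.8] [ 4.3 36.8] 80.2 [0.533 0.132 0.01 ]
scene black 34.5 [269.5 236.5] [9. 5.] 0.0 [0.483 0.028 0.027]
scene black 186.5 [360.1 238.4] [ 7.7 29.1] 3.2 [0.517 0.181 0.068]
scene black 21.5 [374.4 207.7] [3.5 9.2] 78.7 [0.332 0.184 0.006]
scene black 58.0 [360.9 195.6] [ 6.5 13.1] 76.0 [0.295 0.154 0.006]
scene plate 18.0 [270. 237.] [4. 8.] 90.0 [0.483 0.029 0.026]
scene plate 829.0 [331. 240.] [30. 42.] 90.0 [0.45  0.125 0.009]
scene plate 84.0 [360.  235.5] [11.4 28. ] 5.7 [0.516 0.181 0.072]
scene plate 8671.0 [251.6 250.7] [247.2  83.6] 5.6 [0.536 0.015 0.035]
[[124.48970794677734, 280.2048645019531], [132.64849853515625, 196.98513793945312], [378.6953430175781, 221.10739135742188], [370.53656005859375, 304.3271179199219]]
scene plate 36.5 [360.9 196.4] [ 7.5 10.7] 76.0 [0.297 0.154 0.005]
scene green 1065.5 [281.1 246.3] [58.4 28.1] 4.4 [0.501 0.052 0.023]
scene green 864.5 [364.5 205.5] [31. 39.] 90.0 [ 0.316  0.164 -0.002]
top red 59.0 [262.4 277.8] [ 7.2 10.7] 63.4 [0.502 0.193 0.038]
top red 358.5 [296.8 260.1] [ 8.  55.9] 63.4 [0.533 0.131 0.038]
top orange 37.0 [388.5 233. ] [10.  7.] 90.0 [ 0.581 -0.038  0.029]
top plate 56.0 [354. 288.] [8. 8.] 90.0 [0.481 0.029 0.028]
top plate 47.5 [268.5 273.5] [13.   6.7] 63.4 [0.506 0.178 0.088]
top plate 17.5 [350.5 269. ] [4. 5.] 90.0 [0.516 0.034 0.029]
top plate 17.0 [446.8 270.6] [15.1  2.9] 77.0 [ 0.51  -0.145  0.017]
top green 652.5 [339.5 277.7] [46.1 38.9] 77.1 [0.501 0.054 0.024]
top green 23.0 [358.5 263. ] [14.  5.] 90.0 [0.527 0.019 0.025]
```

View pics/crop1.png

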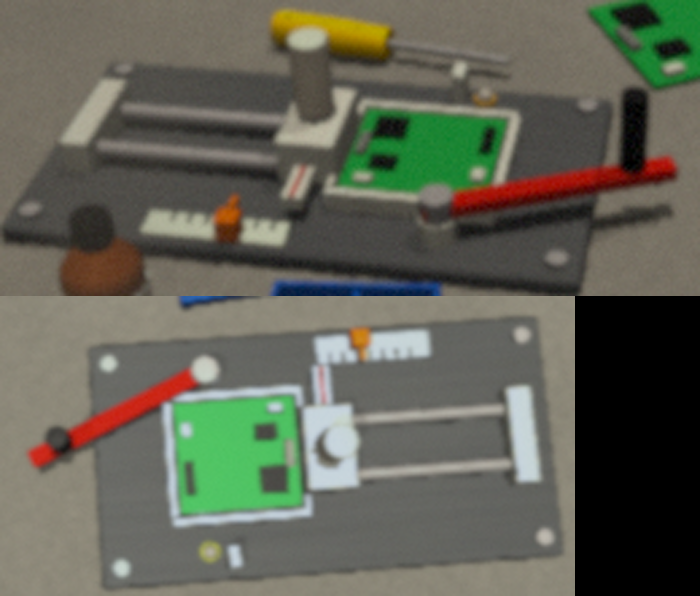

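The crop confirms it: the small green board sits in its nest, and the bar is open with its black post at (634,130). The white knob is at (308,75), the red line by the nest, and the orange pointer's tip faces the jaw at (361,358 in the lower part). The stop is at (235,556).

```bash
python3 - <<'E'
from h import *
from scipy import ndimage as ni
def T(x,y): return x/2.5+245-.3,(y-296)/2.5+215-.3
def S(x,y): return x/2.692+125-.3,y/2.691+190-.3
sc=[onz('top',*T(*q),.012)[:2] for q in((108,363),(522,335),(121,568),(545,537))]
print('screws top',np.round(sc,4).tolist())
s2=[onz('scene',*S(*q),.012)[:2] for q in((557,258),(30,209),(588,104),(124,69))]
print('screws scene',np.round(s2,4).tolist())
for s in(sc,s2):
    e=(s[0]-s[1])+(s[2]-s[3]);print('yaw',np.degrees(np.arctan2(-e[0],e[1])),'ctr',np.mean(s,0))
def rep(nm,a,b): print(nm,np.round(two(S(*a),T(*b))[0],4),round(two(S(*a),T(*b))[1],4))
rep('knobtop',(308,40),(340,442)); rep('hinge',(436,192),(205,370)); rep('posttop',(634,94),(57,438))
rep('barend',(674,170),(38,459)); rep('stop',(459,72),(235,556))
for z in (.030,):
  print('pointer tip',onz('scene',*S(235,198),z),onz('top',*T(361,359),z))
  print('pointer body',onz('scene',*S(228,218),z),onz('top',*T(361,336),z))
# pointer & line masks subpixel, both views
for n,bx in(('scene',(248,285,195,255)),('top',(224,265,365,395))):
    p=np.load(f'pics/{n}0.npz')['p'][bx[0]:bx[1],bx[2]:bx[3]].astype(int)
    R,G,B=p[...,0],p[...,1],p[...,2]
    o=(R-B>90)&(R-G>45)&(G-B>25); l=(R-G>25)&(abs(G-B)<22)&~ni.binary_dilation(o,iterations=2)
    for nm,m in(('or',o),('line',l)):
        v,u=np.nonzero(m); P=np.array([onz(n,a+bx[2],b+bx[0],.030)[:2] for a,b in zip(u,v)])
        if len(P): print(n,nm,len(P),P.mean(0).round(4),'min x',P[P[:,0].argmin()].round(4),'max x',P[P[:,0].argmax()].round(4))
E
```

```text
screws top [[0.5707, 0.1476], [0.586, -0.1637], [0.4199, 0.14], [0.4356, -0.1713]]
screws scene [[0.5677, 0.1475], [0.5838, -0.1634], [0.4166, 0.1398], [0.4338, -0.1703]]
yaw 2.84747978913241 ctr [ 0.50305674 -0.01182243]
yaw 3.071028870192053 ctr [ 0.50045811 -0.01159479]
knobtop [ 0.5022 -0.0109  0.0959] 0.0002
hinge [0.5599 0.077  0.0421] 0.001
posttop [0.5094 0.1794 0.0873] 0.0002
barend [0.4988 0.2008 0.0294] 0.0053
stop [0.4271 0.0583 0.0333] 0.0005
pointer tip [ 0.57205967 -0.03807167  0.03      ] [ 0.56755822 -0.03852162  0.03      ]
pointer body [ 0.58990105 -0.03557867  0.03      ] [ 0.58463686 -0.03925207  0.03      ]
scene or 67 [ 0.5864 -0.0369] min x [ 0.5714 -0.0383] max x [ 0.596  -0.0387]
scene line 47 [ 0.5706 -0.0167] min x [ 0.535  -0.0101] max x [ 0.6089 -0.0322]
top or 55 [ 0.5832 -0.0385] min x [ 0.5711 -0.0385] max x [ 0.5898 -0.0338]
top line 17 [ 0.5484 -0.0091] min x [ 0.5366 -0.0096] max x [ 0.5605 -0.0087]
```

jog_arm:
  plan: "0.84 0.57 0 0 0 0 -1;0.84 0.57 0 0 0 0 -1;0.84 0.57 0 0 0 0 -1;0.84 0.57 0 0 0 0 -1;0.84 0.57 0 0 0 0 -1;0.84 0.57 0 0 0 0 -1;0.84 0.57 0 0 0 0 -1;0.84 0.57 0 0 0 0 -1;0.84 0.57 0 0 0 0 -1;0.84 0.57 0 0 0 0 -1"

```text
time_s: 1.1
tcp_pos: [0.3587, 0.3841, 0.2221]
ee_rot: [[0.943, -0.332, -0.001], [-0.332, -0.943, -0.001], [-0.0, 0.001, -1.0]]
wrist_force: [0.3, 0.1, -0.1]
gripper_width: 1.001
gripper_force: 0.0
```

jog_arm:
  plan: "0.84 0.57 0 0 0 0 -1;0.84 0.57 0 0 0 0 -1;0.84 0.57 0 0 0 0 -1;0.84 0.57 0 0 0 0 -1;0.84 0.57 0 0 0 0 -1;0.84 0.57 0 0 0 0 -1;0.84 0.57 0 0 0 0 -1;0.84 0.57 0 0 0 0 -1;0.84 0.57 0 0 0 0 -1;0.84 0.57 0 0 0 0 -1"

```text
time_s: 2.1
tcp_pos: [0.5093, 0.1801, 0.2221]
ee_rot: [[0.943, -0.332, -0.001], [-0.332, -0.943, -0.0], [-0.001, 0.001, -1.0]]
wrist_force: [0.9, 0.5, -0.1]
gripper_width: 1.001
gripper_force: 0.0
```

jog_arm:
  plan: "0 0 0.3 0 0 0.8 -1;0 0 0.3 0 0 0.8 -1;0 0 0.3 0 0 0.8 -1;0 0 0.3 0 0 0.8 -1;0 0 0.3 0 0 0.8 -1;0 0 0.3 0 0 0.8 -1;0 0 0.3 0 0 0.78 -1;0 0 0.3 0 0 0 -1;0 0 0 0 0 0 -1;0 0 0 0 0 0 -1"

```text
time_s: 3.1
tcp_pos: [0.5091, 0.181, 0.1625]
ee_rot: [[0.439, -0.898, -0.0], [-0.898, -0.439, -0.0], [0.0, 0.0, -1.0]]
wrist_force: [0.3, -0.4, 0.3]
gripper_width: 1.002
gripper_force: 0.0
```

jog_arm:
  plan: "0 0 0.75 0 0 0 -1;0 0 0.75 0 0 0 -1;0 0 0.75 0 0 0 -1;0 0 0.75 0 0 0 -1;0 0 0.75 0 0 0 -1;0 0 0.75 0 0 0 -1;0 0 0 0 0 0 0.4;0 0 0 0 0 0 0.4;0 0 0 0 0 0 0.4;0 0 0 0 0 0 0.4"

```text
time_s: 4.1
tcp_pos: [0.5098, 0.1815, 0.0513]
ee_rot: [[0.438, -0.899, 0.002], [-0.899, -0.438, 0.001], [-0.0, -0.002, -1.0]]
wrist_force: [-0.2, -0.4, 1.2]
gripper_width: 0.722
gripper_force: 0.0
```

```bash
python3 - <<'E'
from h import *
a,_=cap('scene','s1');b,_=cap('top','t1')
A=cv2.resize(a[140:320,200:460],(800,554))
cv2.imwrite('pics/c2.png',A[:,:,::-1])
E
```

```text
(no output)
```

View pics/c2.png

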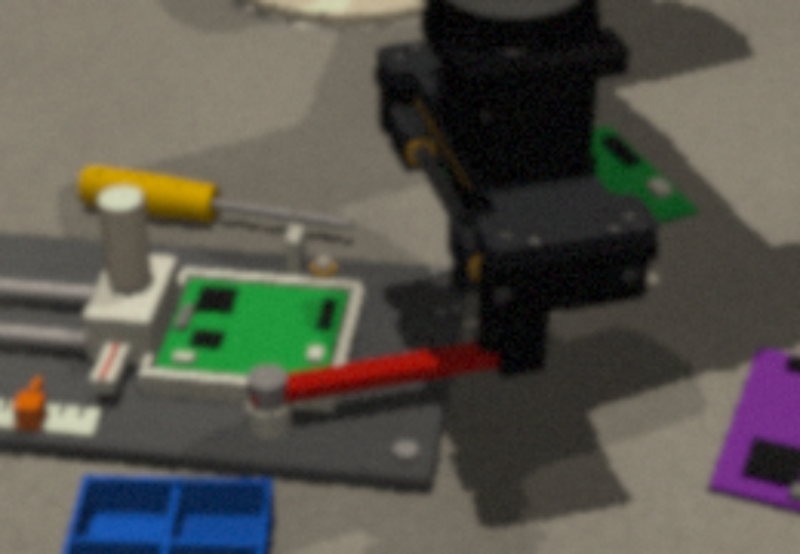

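jog_arm:
  plan: "0.02 0.48 0 0 0 -0.75 0.4;0.02 0.48 0 0 0 -0.75 0.4;0.02 0.48 0 0 0 -0.75 0.4;0.02 0.48 0 0 0 -0.75 0.4;0.02 0.48 0 0 0 -0.75 0.4;0.02 0.48 0 0 0 -0.75 0.4;0.02 0.48 0 0 0 -0.75 0.4;0.02 0.48 0 0 0 -0.75 0.4;0.02 0.48 0 0 0 -0.75 0.4;0.02 0.48 0 0 0 -0.75 0.4"

```text
time_s: 5.2
tcp_pos: [0.444, 0.0866, 0.0506]
ee_rot: [[0.998, -0.066, 0.001], [-0.066, -0.998, 0.001], [0.001, -0.001, -1.0]]
wrist_force: [0.7, 0.4, 0.1]
gripper_width: 0.302
gripper_force: 0.3
```

```bash
cat > k.py <<'E'
from h import *
import sys
t=sys.argv[1]
s=r.sense();p=s['tcp_pos'];H=np.array([.5597,.0766])
v=p[:2]-H; print('tcp',p,'rad',np.linalg.norm(v),'ang left',183-np.degrees(np.arctan2(v[1],v[0]))%360,'w',s['gripper_width'],s['wrist_force'])
for n in('scene','top'):
    im,d=cap(n,n+t);h=cv2.cvtColor(im,cv2.COLOR_RGB2HSV)
    m=((h[...,0]<4)|(h[...,0]>176))&(h[...,1]>150)&(h[...,2]>50)
    k,l,st,_=cv2.connectedComponentsWithStats(m.astype(np.uint8)); j=1+st[1:,4].argmax()
    y,x=np.nonzero(l==j); P=np.array([onz(n,a,b,.036)[:2] for a,b in zip(x,y)])
    f=cv2.fitLine(P.astype(np.float32),cv2.DIST_HUBER,0,.001,.001).ravel()
    a=np.degrees(np.arctan2(f[1],f[0]))%180; print(n,'bar world angle',a,'left',(183-a+90)%180-90,len(P))
E
python3 k.py k1
```

```text
tcp [0.44399426 0.0866016  0.05064871] rad 0.11613720759125844 ang left 7.94036517508647 w 0.3018649469688157 [0.72129782 0.4164127  0.0806588 ]
scene bar world angle 173.1546 left 9.845398 254
top bar world angle 171.31715 left 11.682846 88
```

jog_arm:
  plan: "0 0.1 0 0 0 -0.15 0.4;0 0.1 0 0 0 -0.15 0.4;0 0.1 0 0 0 -0.15 0.4;0.01 0.1 0 0 0 -0.15 0.4;0.01 0.1 0 0 0 -0.15 0.4;0.01 0.1 0 0 0 -0.15 0.4;0.01 0.1 0 0 0 0 0.4;0.01 0.1 0 0 0 0 0.4;0 0 0 0 0 0 0.4;0 0 0 0 0 0 0.4"

```text
time_s: 6.3
tcp_pos: [0.4451, 0.0665, 0.05]
ee_rot: [[0.999, 0.055, -0.0], [0.055, -0.999, -0.0], [-0.0, 0.0, -1.0]]
wrist_force: [0.4, -1.3, 0.3]
gripper_width: 0.301
gripper_force: 0.0
```

```bash
python3 k.py k2
```

```text
tcp [0.44512868 0.06647781 0.05000129] rad 0.11501759500710598 ang left -2.0488799705338465 w 0.30093321177801263 [ 0.38898116 -1.34206221  0.34448322]
scene bar world angle 3.46824 left -0.46826172 219
top bar world angle 2.18962 left 0.81036377 96
```

jog_arm:
  plan: "0 0.03 0 0 0 0 0.4;0 0.03 0 0 0 0 0.4;0 0.03 0 0 0 0 0.4;0 0 0 0 0 0 0.4;0 0 0 0 0 0 0.4;0 0 0 0 0 0 0.4;0 0 0 0 0 0 0.4;0 0 0 0 0 0 0.4;0 0 0 0 0 0 0.4;0 0 0 0 0 0 0.4"

```text
time_s: 7.4
tcp_pos: [0.4452, 0.0651, 0.0501]
ee_rot: [[0.998, 0.055, 0.0], [0.055, -0.998, 0.001], [0.0, -0.001, -1.0]]
wrist_force: [-1.7, 5.8, 0.4]
gripper_width: 0.3
gripper_force: 2.6
```

```bash
python3 k.py k3
```

```text
tcp [0.44523934 0.06505575 0.0500556 ] rad 0.11504135071728641 ang left -2.7592491083099446 w 0.2997411265736497 [-1.65756867  5.84696192  0.41032603]
scene bar world angle 3.430818 left -0.43081665 220
top bar world angle 2.75474 left 0.24523926 95
```

jog_arm:
  plan: "0 -0.16 0 0 0 0 0.4;0 0 -0.5 0 0 0 0.4;0 0 -0.5 0 0 0 0.4;0 0 -0.5 0 0 0 0.4;0 0 -0.5 0 0 0 -1;0 0 -0.5 0 0 0 -1;0 0 -0.5 0 0 0 -1;0 0 0 0 0 0 -1;0.5 0.8 0 0 0 0 -1;0.5 0.8 0 0 0 0 -1"

```text
time_s: 8.5
tcp_pos: [0.472, 0.0295, 0.1246]
ee_rot: [[0.998, 0.056, -0.001], [0.056, -0.998, -0.0], [-0.001, 0.0, -1.0]]
wrist_force: [0.4, 0.1, -0.2]
gripper_width: 0.763
gripper_force: 0.0
```

jog_arm:
  plan: "0.5 0.8 0 0 0 0 -1;0.6 0.88 0 0 0 0 -1;0 0 0 0 0 0 -1;0 0 0 0 0 0 -1;0 0 0 0 0 0 -1;0 0 0 0 0 0 -1;0 0 0 0 0 0 -1;0 0 0 0 0 0 -1;0 0 0 0 0 0 -1;0 0 0 0 0 0 -1"

```text
time_s: 9.5
tcp_pos: [0.5019, -0.0103, 0.1251]
ee_rot: [[0.998, 0.055, 0.0], [0.055, -0.998, 0.0], [0.0, -0.0, -1.0]]
wrist_force: [-0.5, 0.7, -0.2]
gripper_width: 1.001
gripper_force: 0.0
```

```bash
python3 k.py k4
```

```text
tcp [ 0.50187563 -0.01033323  0.12512229] rad 0.10440806570153006 ang left -53.369798403755965 w 1.0006940451943651 [-0.49560045  0.67130506 -0.17564793]
scene bar world angle 3.2156029 left -0.21560669 219Traceback (most recent call last):
  File "k.py", line 9, in <module>
    k,l,st,_=cv2.connectedComponentsWithStats(m.astype(np.uint8)); j=1+st[1:,4].argmax()
                                                                       ~~~~~~~~~~~~~~~^^
ValueError: attempt to get argmax of an empty sequence
```

jog_arm:
  plan: "0 0 0.64 0 0 0 -1;0 0 0.64 0 0 0 -1;0 0 0.64 0 0 0 -1;0 0 0.64 0 0 0 -1;0 0 0 0 0 0 1;0 0 0 0 0 0 1;0 0 0 0 0 0 1;0 0 0 0 0 0 1;0 0 0 0 0 0 1;0 0 0 0 0 0 1"

```text
time_s: 10.6
tcp_pos: [0.5021, -0.0104, 0.0615]
ee_rot: [[0.998, 0.055, 0.001], [0.055, -0.998, 0.0], [0.001, -0.0, -1.0]]
wrist_force: [0.8, 0.3, -0.1]
gripper_width: 0.537
gripper_force: 0.0
```

jog_arm:
  plan: "0 0 0 0 0 0 1;0 0 0 0 0 0 1;0 0 0 0 0 0 1;0 0 0 0 0 0 1;0 0 0 0 0 0 1;0 0 0 0 0 0 1;0 0 0 0 0 0 1;0 0 0 0 0 0 1;0 0 0 0 0 0 1;0 0 0 0 0 0 1"

```text
time_s: 11.6
tcp_pos: [0.5019, -0.0116, 0.0611]
ee_rot: [[0.998, 0.055, -0.0], [0.055, -0.998, -0.002], [-0.001, 0.002, -1.0]]
wrist_force: [1.6, -5.8, 0.3]
gripper_width: 0.27
gripper_force: 30.0
```

jog_arm:
  plan: "0 0.1 0 0 0 0 1;0 0.15 0 0 0 0 1;0 0.15 0 0 0 0 1;0 0.15 0 0 0 0 1;0 0.15 0 0 0 0 1;0 0.15 0 0 0 0 1;0 0.15 0 0 0 0 1;0 0.12 0 0 0 0 1;0 0 0 0 0 0 1;0 0 0 0 0 0 1"

```text
time_s: 12.6
tcp_pos: [0.5033, -0.0368, 0.0611]
ee_rot: [[0.998, 0.055, 0.0], [0.055, -0.998, 0.002], [0.0, -0.002, -1.0]]
wrist_force: [-2.2, 8.9, 3.3]
gripper_width: 0.266
gripper_force: 30.0
```

```bash
python3 - <<'E'
from h import *
s=r.sense();print(s['tcp_pos'],s['wrist_force'],s['gripper_width'])
a,_=cap('scene','s5');b,_=cap('top','t5')
A=cv2.resize(a[235:290,170:270],(760,418),interpolation=cv2.INTER_CUBIC)
B=cv2.resize(b[215:295,350:470],(270,180),interpolation=cv2.INTER_CUBIC)
o=np.zeros((600,760,3),np.uint8);o[:418]=A;o[419:599,:270]=B
cv2.imwrite('pics/c5.png',o[:,:,::-1])
E
```

```text
[ 0.50325672 -0.03684544  0.0610999 ] [-2.1504965   8.91805614  3.32425084] 0.26588593036444164
```

View pics/c5.png

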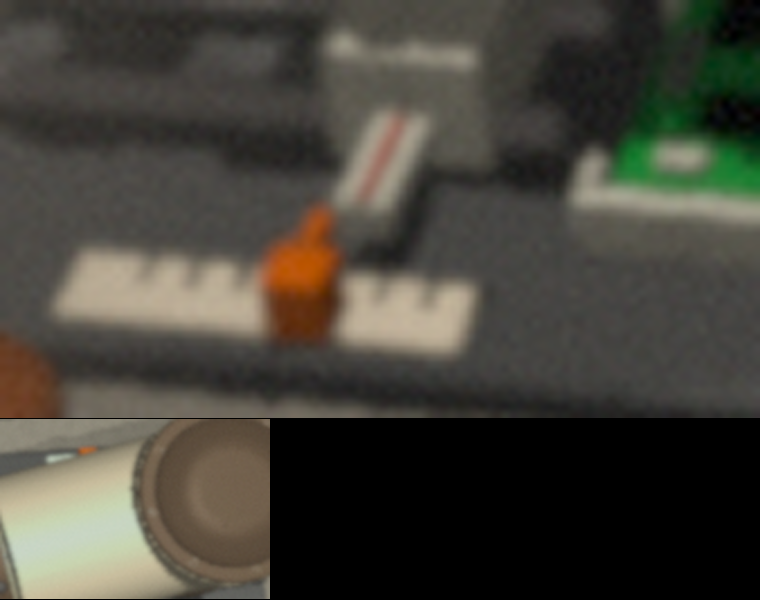

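The red line runs from (397,112) to (363,200) in the crop. The orange tip is at about (320,208), a few mm further on, and the arm hides the top view.

```bash
python3 - <<'E'
from h import *
f=lambda x,y:(x/7.6+170-.43,y/7.6+235-.43)
for yaw in(2.85,3.07):
    e=np.array([-np.sin(np.radians(yaw)),np.cos(np.radians(yaw))])
    for nm,q in dict(l0=(397,112),l1=(363,200),tip=(320,208),neck=(312,238),body=(303,262)).items():
        P=onz('scene',*f(*q),.030)[:2]; print(yaw,nm,P.round(4),'fy mm',round(P@e*1e3,1))
E
```

```text
2.85 l0 [ 0.5353 -0.0353] fy mm -61.9
2.85 l1 [ 0.5649 -0.032 ] fy mm -60.1
2.85 tip [ 0.569  -0.0397] fy mm -68.0
2.85 neck [ 0.5785 -0.0379] fy mm -66.6
2.85 body [ 0.5861 -0.0369] fy mm -66.0
3.07 l0 [ 0.5353 -0.0353] fy mm -63.9
3.07 l1 [ 0.5649 -0.032 ] fy mm -62.2
3.07 tip [ 0.569  -0.0397] fy mm -70.1
3.07 neck [ 0.5785 -0.0379] fy mm -68.8
3.07 body [ 0.5861 -0.0369] fy mm -68.3
```

jog_arm:
  plan: "0 0.09 0 0 0 0 1;0 0.09 0 0 0 0 1;0 0.09 0 0 0 0 1;0 0 0 0 0 0 1;0 0 0 0 0 0 1;0 0 0 0 0 0 1;0 0 0 0 0 0 1;0 0 0 0 0 0 1;0 0 0 0 0 0 1;0 0 0 0 0 0 1"

```text
time_s: 13.7
tcp_pos: [0.5036, -0.0433, 0.0611]
ee_rot: [[0.998, 0.055, 0.0], [0.055, -0.998, 0.002], [0.0, -0.002, -1.0]]
wrist_force: [-2.6, 9.1, 2.3]
gripper_width: 0.271
gripper_force: 30.0
```

```bash
python3 - <<'E'
from h import *
a=np.mean([cap('scene',f's6{i}')[0].astype(float) for i in range(8)],0)
s=r.sense();print(s['tcp_pos'],s['wrist_force'],s['gripper_width'])
cv2.imwrite('pics/c6.png',cv2.resize(a[245:285,185:245],(780,520),interpolation=cv2.INTER_CUBIC)[:,:,::-1])
e=np.array([-np.sin(np.radians(2.95)),np.cos(np.radians(2.95))])
R,G,B=a[...,0],a[...,1],a[...,2]
for v in range(244,285):
    for nm,w in(('or',np.clip(np.minimum(R-B-60,G-B-15),0,None)),('line',np.clip(R-G-14,0,None)*(G-B<20))):
        x=np.arange(190,240);q=w[v,190:240]
        if q.sum()>12:
            P=onz('scene',(x*q).sum()/q.sum(),v,.03)[:2];print(v,nm,round((x*q).sum()/q.sum(),2),round(q.sum()),P.round(4),'fy',round(P@e*1e3,1))
E
```

```text
[ 0.50356985 -0.0433435   0.06110693] [-1.82195006  7.9749715   2.66425684] 0.2721674238046357
249 line 217.83 13 [ 0.5357 -0.0418] fy -69.3
250 line 217.83 44 [ 0.5382 -0.0409] fy -68.5
251 line 217.49 69 [ 0.5408 -0.0405] fy -68.3
252 line 217.07 80 [ 0.5434 -0.0403] fy -68.2
253 line 216.58 83 [ 0.546  -0.0401] fy -68.2
254 line 216.14 81 [ 0.5486 -0.0399] fy -68.1
255 line 215.57 81 [ 0.5512 -0.0399] fy -68.2
256 line 215.06 80 [ 0.5538 -0.0398] fy -68.2
257 line 214.58 82 [ 0.5564 -0.0396] fy -68.2
258 line 214.11 82 [ 0.5589 -0.0395] fy -68.2
259 line 213.65 79 [ 0.5615 -0.0393] fy -68.2
260 line 213.27 66 [ 0.564 -0.039] fy -68.0
261 line 212.66 49 [ 0.5665 -0.039 ] fy -68.2
262 line 212.42 34 [ 0.5689 -0.0385] fy -67.8
263 or 211.58 66 [ 0.5715 -0.0389] fy -68.3
264 or 211.37 100 [ 0.5739 -0.0384] fy -67.9
264 line 210.2 24 [ 0.5743 -0.0402] fy -69.7
265 or 210.95 118 [ 0.5764 -0.0382] fy -67.8
266 or 210.54 142 [ 0.5788 -0.0379] fy -67.6
266 line 207.67 43 [ 0.5796 -0.0422] fy -72.0
267 or 209.86 255 [ 0.5813 -0.0381] fy -67.9
267 line 210.27 45 [ 0.5812 -0.0374] fy -67.3
26
[... 412 characters left out ...]
208.81 232 [ 0.5952 -0.0345] fy -65.1
273 line 214.25 14 [ 0.5936 -0.0265] fy -57.0
274 or 208.98 139 [ 0.5974 -0.0334] fy -64.1
274 line 214.29 15 [ 0.5959 -0.0256] fy -56.2
275 or 209.04 108 [ 0.5996 -0.0325] fy -63.3
275 line 213.43 31 [ 0.5983 -0.026 ] fy -56.8
276 or 209.07 98 [ 0.6018 -0.0316] fy -62.5
276 line 213.23 23 [ 0.6006 -0.0255] fy -56.4
277 or 209.01 92 [ 0.604  -0.0309] fy -61.9
277 line 213.13 14 [ 0.6028 -0.0248] fy -55.8
278 or 209.12 57 [ 0.6062 -0.0299] fy -61.0
278 line 207.73 25 [ 0.6066 -0.0319] fy -63.1
279 line 209.07 137 [ 0.6084 -0.0291] fy -60.4[ WARN:0@9.138] global loadsave.cpp:1063 imwrite_ Unsupported depth image for selected encoder is fallbacked to CV_8U.
```

View pics/c6.png

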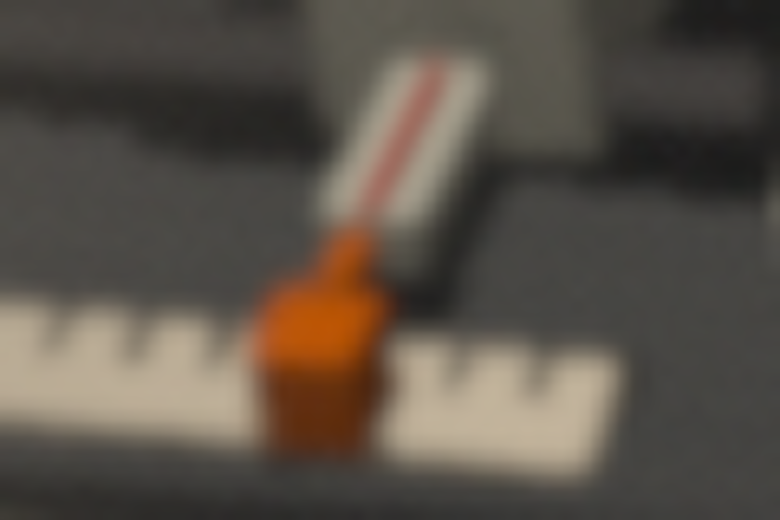

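The red line now runs straight into the orange tip: line end at (365,215), tip at (355,235), and both at fixture y −68 mm within 0.5 mm. I'll check that the grip holds and the keeper is still shut, then hand in.

jog_arm:
  plan: "0 0 0 0 0 0 1;0 0 0 0 0 0 1;0 0 0 0 0 0 1;0 0 0 0 0 0 1;0 0 0 0 0 0 1;0 0 0 0 0 0 1;0 0 0 0 0 0 1;0 0 0 0 0 0 1;0 0 0 0 0 0 1;0 0 0 0 0 0 1"

```text
time_s: 15.1
tcp_pos: [0.5036, -0.0434, 0.0611]
ee_rot: [[0.998, 0.055, 0.0], [0.055, -0.998, 0.002], [0.0, -0.002, -1.0]]
wrist_force: [-2.9, 8.5, 2.6]
gripper_width: 0.268
gripper_force: 30.0
```

```bash
python3 k.py k7 2>/dev/null; python3 -c "
from station import r
print(r.finish_job())"
```

```text
tcp [ 0.50357968 -0.04336831  0.06111978] rad 0.1324457830858095 ang left -61.93014231774066 w 0.2680414986032404 [-2.94717826  8.53223631  2.60822581]
scene bar world angle 3.5837667 left -0.58377075 220
the job is handed in; nothing more can be done
None
```

The job is handed in at about 15 s: the keeper is shut against its stop, and the gripper is holding the jaw with its red line within about 0.5 mm of the pointer tip; the judge's verdict was not returned.

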